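# Set the dose stop and draw the glass syringe

## Robot

A 6-joint arm with a two-finger parallel gripper is mounted at the origin on the work surface. World frame = base frame: x ahead of the robot, y to its left, z up, the work surface at z = 0. Lengths are in m, angles in rad, forces in N, time in s.
With the tool pointing down it reaches from about 0.325 to 0.9 m from the base axis. Payload 6.1 kg.
Tool frame: the origin (TCP) lies midway between the tips of the shut fingers; the grasp point (between the pads) lies 19 mm behind it; y points along the fingers, x is the direction in which the jaws open and shut, and the axes are right-handed (so a half turn about y gives the same grasp; the last joint's range is limited). The gripper opens to 85 mm and grips with 20 to 120 N. Pads are 22 mm wide; open, the fingers measure 114 mm over their backs; the gripper's body (76 mm by 85 mm) begins 54 mm behind the grasp point. The pads swing forward as they close: fully open they stand 13 mm farther back than shut.
Start: joints at [-1.459, 0.22, 1.526, -0, 1.395, -0.126], TCP at [0.147, -0.607, 0.231] pointing down, gripper open.
Joint ranges: [-2.98, 2.98], [-0.91, 2.08], [0.09, 2.57], [-1.24, 4.39], [0.2, 2.65], [-2.68, 2.68]. Speed limits (rad/s): [2.57, 2.57, 3.01, 3.14, 3.14, 3.14].

## Interface

Orientations are given as a unit quaternion [x, y, z, w].
In Python, from workcell import env, capture gives the robot as it stands.
- The arm moves only by the tool send_rows, never from a script. Its argument "increments" is text: rows parted by semicolons, each of 7 numbers parted by spaces: the closure, from -1 (fully open) to 1 (shut), then the shift along the tool's x, y, z in cm, then the turn, a rotation vector about the tool's x, y, z in degrees. A call has 1 to 20 rows; each row shifts and turns the commanded pose from where the row before left it, along the tool's axes as they then stand; what a row does not reach is not made up. A row lasts 1/12 s, in which the tool goes at most 41.7 mm and 7.16 degrees, less where a joint would pass 70% of its speed; a pose out of reach is approached as far as the arm can. A call is refused whole if a number of a shift passes 4.17 or a number of a turn 7.16, either way. A call with a gripper value outside its range is refused whole. The fingers move at their own pace and stop on an object; "newtons" is the grip in N (left out, the last holds). Time passes only in rows, so rows that do not move let the fingers close. It gives the time, the measured TCP pose, the force and the opening at its end, in the units of the state.
- env.sense(): the state, without advancing time (a new reading comes with each control period).
- capture(name): name is "scene" or "top" or "wrist"; returns a dict with "frame" (400x640x3 uint8, red, green, blue), "fov_y" (degrees; the focal length in pixels is half the picture's height over the tangent of half this angle, whatever the lens; pixels are square), "cx", "cy" (the principal point, pixels), "T" (4x4, takes a point from camera to world coordinates); the wrist camera has in their place "T_tool_cam" (4x4, takes a point from camera to tool coordinates, whose origin is the TCP and whose axes are the tool frame's). Camera axes: x right, y down, z forward; pixel columns grow to the right and rows downward; lengths in m; the calibration is good to about 2 mm. The wrist camera is an equidistant fisheye: a pixel r from the principal point sees the ray r / f radians off the axis. A picture is of the moment at which its call begins: read the wrist's pose just before it. There is no depth.
- env.finish_job(): hands the job in, once; it reports no verdict.
The state is a dict: "time_s": time; "q": joint angles; "dq": joint speeds; "tau": joint torques, N m; "ee_pos": TCP position; "ee_rot": TCP orientation; "force": force on the tool from outside, world axes, zero at the start; "torque": the same for the moment, N m; "finger_gap": finger opening in m.
Only numpy, scipy, OpenCV 4.12 (cv2) and the standard library are available. Lean on these libraries where they do the work, as an engineer would, in place of code of your own. Each camera call takes 0.05 s, during which the arm holds its last target.

## Task

Set the bench syringe dispenser for a 30 mL dose: slide the grey dose stop along its rail until its red pointer stands on the red line of the scale, leaving the plunger pushed in meanwhile. Then grip the blue glass plunger and draw it straight back, without forcing it sideways in its snug bore, until its button just meets the stop, and leave the stop on its line. Finish while still holding the plunger there, so that the barrel can fill, and leave the glassware and instruments around it alone.

Things in the scene. Friction and masses are not known exactly. Their poses are not given: they have to be found in the camera images.
- dispenser: Bench syringe dispenser, screwed down: grey base plate (x -48 to 58, y -170 to 190 mm, 12 thick), clear glass barrel clamped level in two dark cradles (strap screws up to 103 mm high), then a rail with the dose stop. Origin: on the counter under the barrel's open mouth. y: level along the bore axis, out of the barrel towards the stop; z up. Bore axis at x = 0, 75 mm above the counter
- plunger: Blue glass plunger, loose in the bore (1 mm play all round, 0.1 kg, drag 1 N; binds if pulled out of line): rod 24 mm thick, 144 long, then a round button 34 mm wide, 8 thick. Origin: centre of the button's outer face, y along the rod, outwards. Home at y = 44 mm in the dispenser's frame, starts 1 to 10 mm further out: 37 mm or more of bare rod show before the button, 47 mm clear below its axis
- stop (a joint): Dose stop on its rail, in m: 0 at the end near the barrel, growing away from the barrel (along the dispenser's y), 0.090 at the far end; 0.0468 when its red pointer is on the red 30 mL line. Starts at 0.006 to 0.025, short of the line. About 5 N of friction; stays where it is left, but the button pushes it off the line if drawn too far
- stop_face (a point): Centre of the stop's face that meets the button, on the bore's axis, 75 mm above the counter; axes as the dispenser's; at y = 54 mm in its frame when the joint is 0. The stop is a grey block 40 mm wide across the rail, 20 thick (beyond the face), its top 20 mm above this point, black squeeze pads on both sides to grip from above; beside it nothing is above 43 mm height
- stop_top (a point): Middle of the top of the stop, 95 mm above the counter; 10 mm beyond the face, away from the barrel
- red_line (a point): Middle of the red 30 mL line on the white scale (beside the rail on the +x side), 25 mm above the counter, 40 mm from the rail's middle; the stop is set when its face and red pointer are level with it along the rail
- bore_mouth (a point): Centre of the barrel's open mouth, on the bore's axis, 75 mm above the counter; axes as the dispenser's. Bore 26 mm, 115 mm deep; barrel 32 mm outside, with a flange 46 mm in diameter at the mouth (y = -5 to 0 mm)
- flask: Bystander: conical glass flask 68 mm in diameter, 104 mm high, standing; origin under its middle
- dropper: Bystander: amber dropper bottle 42 mm in diameter, 100 mm high, standing; origin under its middle
- meter: Bystander: brown hand meter 66 x 125 x 28 mm lying flat; origin under its middle
- refractometer: Bystander: black hand refractometer 165 mm long along its x axis, 34 mm thick, lying; origin on the counter under its tube, 14 mm from its middle

How it is judged:
On the way:
1. the stop's pointer stands on the red line, the plunger still in (drawn less than 18 mm) (value of joint stop between 0.0438 and 0.0498 m and y of plunger in the frame of dispenser below 0.062 m), for 0.3 s.
At the end, for the whole second after the job is handed in: The stop stands within 3 mm of the red line; the plunger's button is against the stop (gap under 2.5 mm), the plunger in line with the bore within 0.035 rad (2 degrees), at rest and gripped by the fingers (more than 3 N) (value of joint stop between 0.0438 and 0.0498 m and y of plunger in the frame of stop_face above -0.0025 m and angle between the y axis of plunger and the y axis of dispenser, either way round below 0.035 rad and contact force between the fingers and plunger above 3 N and linear speed of plunger below 0.01 m/s); the arm keeps its last pose, push and grip.
It fails at once if the glass plunger is forced sideways in its bore or hard against the stop (over 20 N) (contact force between plunger and dispenser above 20 N).
It fails at once if the plunger is drawn far past the dose, almost out of the barrel (y of plunger in the frame of dispenser above 0.135 m).
It fails at once if a bystander is disturbed (moved over 30 mm) (distance of any of flask, dropper, meter, refractometer from where it was at the start of the episode above 0.03 m).
It also fails if it takes over 45 s, if anything falls off the work surface, if the arm or the gripper's body presses on something with over 40 N, if the wrist force passes 120 N, or if a joint passes its speed limit or range.

## Working session

There is one attempt and no reset: what is moved stays moved. The work goes in short steps, Python scripts to look and compute and a tool call to move; the robot and the scene stay as the last step left them, time stands still between calls to the robot, and variables do not carry over. Pictures are saved under pics/ and viewed, and the job is handed in when it is done.

Besides the shell and the picture viewer there is one more tool, called as name(argument=value, ...), one argument or row to a line, values as JSON. send_rows: Moves the arm, as the interface text tells. Its arguments: {"type":"object","properties":{"increments":{"type":"string"},"newtons":{"type":"number"}},"required":["increments"]}

```bash
mkdir -p pics; ls
python3 - <<'E'
from workcell import env, capture
import cv2, numpy as np
print({k:np.round(v,4) for k,v in env.sense().items()})
for n in ("scene","top","wrist"):
    c=capture(n); cv2.imwrite(f"pics/{n}0.png",c["frame"][:,:,::-1])
    print(n,c["fov_y"],c["cx"],c["cy"],np.round(c.get("T",c.get("T_tool_cam")),4).tolist())
E
```

```text
pics
{'time_s': np.float64(0.0), 'q': array([-1.4591,  0.2212,  1.5276, -0.    ,  1.3947, -0.1261]), 'dq': array([-0.0001, -0.0003, -0.0009, -0.0017, -0.0003,  0.0001]), 'tau': array([-6.00000e-04, -4.96899e+01, -3.89397e+01, -5.00000e-04,
        1.11000e-02, -0.00000e+00]), 'ee_pos': array([ 0.1471, -0.6068,  0.2302]), 'ee_rot': array([-0.5553,  0.4376, -0.4367,  0.5563]), 'force': array([ 0.7964, -0.0834,  0.5644]), 'torque': array([-0.0103,  0.0239, -0.0611]), 'finger_gap': np.float64(0.0855)}
scene 49.58079771795481 318.36864134879295 195.58660468886174 [[-0.2392, 0.5514, -0.7992, 1.3616], [0.971, 0.1304, -0.2006, 0.159], [-0.0064, -0.824, -0.5666, 0.6354], [0.0, 0.0, 0.0, 1.0]]
top 43.71253198661949 319.40917078914293 201.12776688033287 [[-0.0059, -0.9945, 0.1049, 0.4581], [-1.0, 0.0059, -0.0009, -0.0534], [0.0002, -0.1049, -0.9945, 1.1592], [0.0, 0.0, 0.0, 1.0]]
wrist 65.70646984690485 322.6880782597526 199.00215154108096 [[1.0, 0.0003, 0.001, -0.0013], [-0.0009, -0.2941, 0.9558, -0.142], [0.0006, -0.9558, -0.2941, 0.0749], [0.0, 0.0, 0.0, 1.0]]
```

View pics/scene0.png

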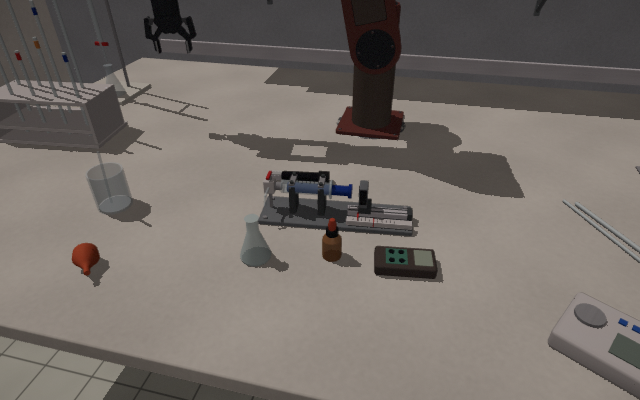

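View pics/top0.png

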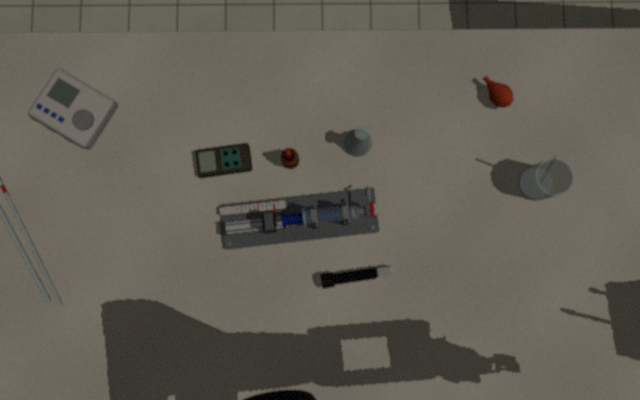

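View pics/wrist0.png

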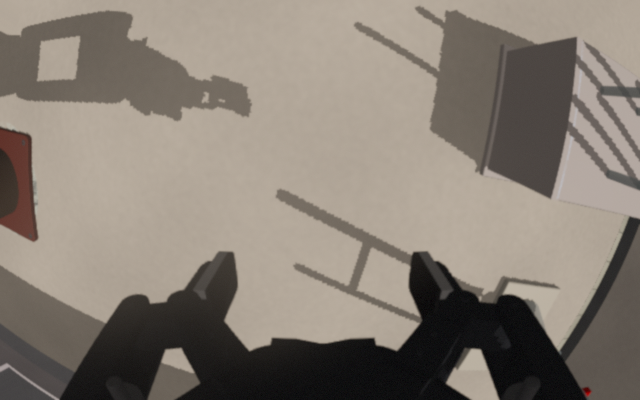

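Run:
```python
import cv2
a=cv2.imread("pics/top0.png")[180:255,210:390]; cv2.imwrite("pics/topz.png",cv2.resize(a,None,fx=4.4,fy=4.4,interpolation=cv2.INTER_CUBIC))
a=cv2.imread("pics/scene0.png")[160:240,250:425]; cv2.imwrite("pics/scz.png",cv2.resize(a,None,fx=4.4,fy=4.4,interpolation=cv2.INTER_CUBIC))
```

```text
(no output)
```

View pics/topz.png

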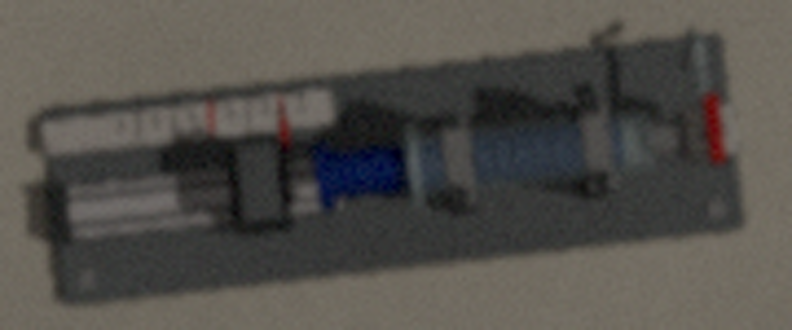

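View pics/scz.png

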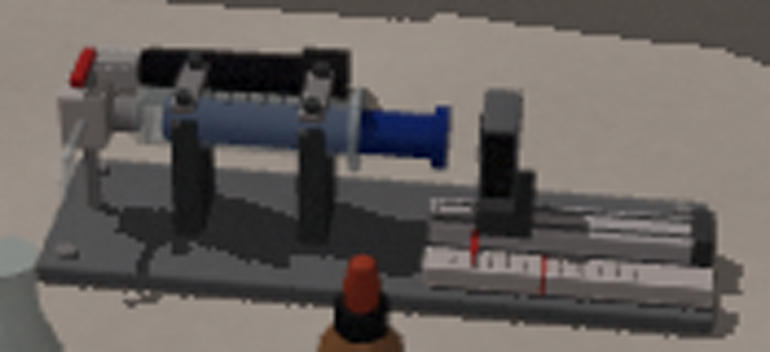

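```bash
cat > h.py <<'E'
import numpy as np, cv2
from scipy.optimize import least_squares
from scipy.spatial.transform import Rotation as R
CAM={"scene":(49.58079771795481,318.36864,195.5866,np.array([[-0.2392,0.5514,-0.7992,1.3616],[0.971,0.1304,-0.2006,0.159],[-0.0064,-0.824,-0.5666,0.6354],[0,0,0,1.]])),
"top":(43.71253198661949,319.40917,201.12777,np.array([[-0.0059,-0.9945,0.1049,0.4581],[-1.0,0.0059,-0.0009,-0.0534],[0.0002,-0.1049,-0.9945,1.1592],[0,0,0,1.]]))}
def proj(P,cam):
    fov,cx,cy,T=CAM[cam]; f=200/np.tan(np.radians(fov)/2)
    p=(np.atleast_2d(P)-T[:3,3])@T[:3,:3]
    return np.c_[cx+f*p[:,0]/p[:,2],cy+f*p[:,1]/p[:,2]]
def ray_at_z(uv,cam,z):
    fov,cx,cy,T=CAM[cam]; f=200/np.tan(np.radians(fov)/2)
    d=T[:3,:3]@np.array([(uv[0]-cx)/f,(uv[1]-cy)/f,1.]); return T[:3,3]+d*(z-T[2,3])/d[2]
def d2w(P,q):
    c,s=np.cos(q[2]),np.sin(q[2]); P=np.atleast_2d(P)/1000.
    return np.c_[q[0]+c*P[:,0]-s*P[:,1],q[1]+s*P[:,0]+c*P[:,1],P[:,2]]
def wproj(P,pos,quat,Ttc,fov,cx,cy):
    f=200/np.tan(np.radians(fov)/2)
    pt=(np.atleast_2d(P)-pos)@R.from_quat(quat).as_matrix()
    p=(pt-Ttc[:3,3])@Ttc[:3,:3]
    rho=np.hypot(p[:,0],p[:,1]); th=np.arctan2(rho,p[:,2])
    return np.c_[cx+f*th*p[:,0]/rho,cy+f*th*p[:,1]/rho]
E
python3 - <<'E'
from h import *
def z(o,u): return (np.array(u)+.5)/4.4-.5+np.array(o)
# pts: name, disp fn(s,p), px
top=[((-48,190,12),(62,300)),((-48,-170,12),(742,228)),((58,-170,12),(718,38)),((40,100.8,25),(211,118))]
topm=[('s',(0,64,95),(261,182)),('b',(0,-4,92),(320,176)) ]
sc=[((58,190,12),(712,322)),((58,-170,12),(42,278)),((40,100.8,25),(543,274))]
for sets in (("top",),("scene",),("top","scene")):
    def res(q):
        r=[]
        if "top" in sets: r.append(proj(d2w([a for a,_ in top],q),"top")-np.array([z((210,180),b) for _,b in top]))
        if "scene" in sets: r.append(proj(d2w([a for a,_ in sc],q),"scene")-np.array([z((250,160),b) for _,b in sc]))
        return np.concatenate(r).ravel()
    o=least_squares(res,[.5,0,0]); q=o.x; print(sets,np.round(q,4),np.round(o.fun,1))
    for cam,uv,h in (("top",z((210,180),(261,182)),.095),("top",z((210,180),(285,120)),.027),("top",z((210,180),(318,178)),.075),("scene",z((250,160),(474,248)),.027),("scene",z((250,160),(449,137)),.075)):
        P=ray_at_z(uv,cam,h)[:2]-q[:2]; c,s=np.cos(q[2]),np.sin(q[2]); print("  ",cam,h,np.round([(c*P[0]+s*P[1])*1e3,(-s*P[0]+c*P[1])*1e3],1))
for n,uv in (("flask",(357,150)),("dropper",(290,160)),("meter",(223,160)),("refr",(355,276))): print(n,ray_at_z(uv,"top",.02))
E
```

```text
('top',) [ 0.5374 -0.0166  0.0961] [-1.1  0.7  0.5  1.   0.8 -1.3 -0.2 -0.5]
   top 0.095 [-2.2 70.9]
   top 0.027 [33.7 62. ]
   top 0.075 [-1.6 44.5]
   scene 0.027 [32.7 65.2]
   scene 0.075 [ 1.4 47.7]
('scene',) [ 0.5436 -0.0141  0.1206] [ 1.7  0.4 -2.5 -0.7  0.7 -0.9]
   top 0.095 [-7.  69.2]
   top 0.027 [28.7 59.4]
   top 0.075 [-7.  42.8]
   scene 0.027 [27.8 62.7]
   scene 0.075 [-3.9 45.9]
('top', 'scene') [ 0.5385 -0.0154  0.0997] [-1.5  0.5  0.1  0.3  0.1 -2.  -0.8 -0.8  0.7  0.  -2.4 -3.   0.1 -1.7]
   top 0.095 [-3.2 69.9]
   top 0.027 [32.6 60.8]
   top 0.075 [-2.7 43.5]
   scene 0.027 [31.7 64.1]
   scene 0.075 [ 0.3 46.6]
flask [ 0.69715575 -0.14244826  0.02      ]
dropper [0.67450766 0.01315341 0.02      ]
meter [0.67541784 0.16841984 0.02      ]
refr [ 0.40751828 -0.1339072   0.02      ]
```

Run:
```python
from h import *
M=R.from_quat([-0.5553,0.4376,-0.4367,0.5563]).as_matrix(); print(M.round(3))
yaw=.097
for s in (1,-1):
    x=s*np.array([np.cos(yaw),np.sin(yaw),0]);y=np.array([0,0,-1.]);T=np.c_[x,y,np.cross(x,y)]
    print(s,T.round(3).tolist(),np.degrees(R.from_matrix(M.T@T).as_rotvec()).round(2),R.from_matrix(T).as_quat())
```

```text
[[ 0.236 -0.     0.972]
 [-0.972  0.002  0.236]
 [-0.002 -1.     0.   ]]
1 [[0.995, 0.0, -0.097], [0.097, 0.0, 0.995], [0.0, -1.0, 0.0]] [-9.000e-02 -8.193e+01 -8.000e-02] [ 0.7062753   0.03428124 -0.03428124 -0.7062753 ]
-1 [[-0.995, 0.0, 0.097], [-0.097, 0.0, -0.995], [-0.0, -1.0, 0.0]] [ 8.000e-02  9.807e+01 -1.000e-01] [-0.03428124  0.7062753  -0.7062753   0.03428124]
```

```bash
cat >> h.py <<'E'
def plan(pos,quat,goal,yaw,n,g=-1):
    """rows in tool axes, straight line world, final tool x along disp x, tool down"""
    M0=R.from_quat(quat); x=np.array([np.cos(yaw),np.sin(yaw),0]);y=np.array([0,0,-1.])
    T=R.from_matrix(np.c_[x,y,np.cross(x,y)]); rv=(M0.inv()*T).as_rotvec()
    out=[]; d=(np.array(goal)-pos)/n
    for i in range(n):
        M=M0*R.from_rotvec(rv*i/n); s=M.inv().apply(d)*100
        out.append(" ".join(f"{v:g}" for v in [g,*np.round(s,2),*np.round(np.degrees(rv/n),2)]))
    return "; ".join(out)
E
python3 - <<'E'
from h import *
from workcell import env
s=env.sense(); r=plan(s["ee_pos"],s["ee_rot"],[.5307,.0537,.22],.097,24).split("; ")
print("; ".join(r))
E
```

```text
-1 -2.3 0.05 2.2 -0 -3.41 -0; -1 -2.16 0.05 2.33 -0 -3.41 -0; -1 -2.02 0.05 2.46 -0 -3.41 -0; -1 -1.87 0.05 2.58 -0 -3.41 -0; -1 -1.71 0.05 2.68 -0 -3.41 -0; -1 -1.55 0.05 2.78 -0 -3.41 -0; -1 -1.38 0.05 2.87 -0 -3.41 -0; -1 -1.21 0.05 2.94 -0 -3.41 -0; -1 -1.03 0.05 3.01 -0 -3.41 -0; -1 -0.85 0.05 3.07 -0 -3.41 -0; -1 -0.67 0.05 3.11 -0 -3.41 -0; -1 -0.48 0.05 3.15 -0 -3.41 -0; -1 -0.29 0.04 3.17 -0 -3.41 -0; -1 -0.1 0.04 3.18 -0 -3.41 -0; -1 0.09 0.04 3.18 -0 -3.41 -0; -1 0.28 0.04 3.17 -0 -3.41 -0; -1 0.46 0.04 3.15 -0 -3.41 -0; -1 0.65 0.04 3.12 -0 -3.41 -0; -1 0.84 0.04 3.07 -0 -3.41 -0; -1 1.02 0.04 3.02 -0 -3.41 -0; -1 1.19 0.04 2.95 -0 -3.41 -0; -1 1.37 0.04 2.87 -0 -3.41 -0; -1 1.54 0.04 2.79 -0 -3.41 -0; -1 1.7 0.04 2.69 -0 -3.41 -0
```

send_rows(
  increments="-1 -2.3 0.05 2.2 0 -3.41 0; -1 -2.16 0.05 2.33 0 -3.41 0; -1 -2.02 0.05 2.46 0 -3.41 0; -1 -1.87 0.05 2.58 0 -3.41 0; -1 -1.71 0.05 2.68 0 -3.41 0; -1 -1.55 0.05 2.78 0 -3.41 0; -1 -1.38 0.05 2.87 0 -3.41 0; -1 -1.21 0.05 2.94 0 -3.41 0; -1 -1.03 0.05 3.01 0 -3.41 0; -1 -0.85 0.05 3.07 0 -3.41 0; -1 -0.67 0.05 3.11 0 -3.41 0; -1 -0.48 0.05 3.15 0 -3.41 0",
)

```text
time_s: 1.15
ee_pos: [0.3395, -0.2757, 0.2252]
ee_rot: [-0.674, 0.214, -0.214, 0.674]
force: [1.9, 0.4, 0.4]
finger_gap: 0.0854
```

send_rows(
  increments="-1 -0.29 0.04 3.17 0 -3.41 0; -1 -0.1 0.04 3.18 0 -3.41 0; -1 0.09 0.04 3.18 0 -3.41 0; -1 0.28 0.04 3.17 0 -3.41 0; -1 0.46 0.04 3.15 0 -3.41 0; -1 0.65 0.04 3.12 0 -3.41 0; -1 0.84 0.04 3.07 0 -3.41 0; -1 1.02 0.04 3.02 0 -3.41 0; -1 1.19 0.04 2.95 0 -3.41 0; -1 1.37 0.04 2.87 0 -3.41 0; -1 1.54 0.04 2.79 0 -3.41 0; -1 1.7 0.04 2.69 0 -3.41 0; -1 0 0 0 0 0 0; -1 0 0 0 0 0 0; -1 0 0 0 0 0 0",
)

```text
time_s: 2.4
ee_pos: [0.531, 0.0527, 0.22]
ee_rot: [0.706, 0.033, -0.034, -0.706]
force: [-0.7, -0.4, -0.5]
finger_gap: 0.0857
```

Run:
```python
from workcell import env, capture
import cv2, numpy as np
s=env.sense(); print(s["ee_pos"],s["ee_rot"],s["q"].round(3),s["force"],s["torque"],s["time_s"])
c=capture("wrist"); np.savez("w1.npz",pos=s["ee_pos"],rot=s["ee_rot"],T=c["T_tool_cam"],k=[c["fov_y"],c["cx"],c["cy"]])
cv2.imwrite("pics/w1raw.png",c["frame"][:,:,::-1]); cv2.imwrite("pics/w1.png",cv2.resize(c["frame"][:,:,::-1],(800,500),interpolation=cv2.INTER_CUBIC))
```

```text
[0.53102346 0.0526827  0.22000661] [ 0.70642199  0.03331602 -0.03418944 -0.70617923] [-0.049  0.011  1.776 -0.     1.356 -0.144] [-0.66412372 -0.4143675  -0.50746225] [ 0.03981792 -0.03832268  0.02973834] 2.4
```

View pics/w1.png

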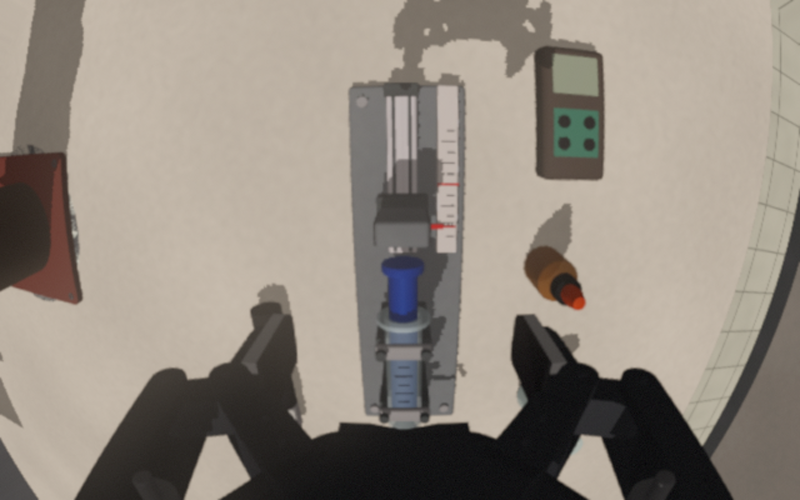

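Run:
```python
import cv2
a=cv2.imread("pics/w1raw.png")
cv2.imwrite("pics/w1a.png",cv2.resize(a[60:210,270:390],None,fx=4,fy=4,interpolation=cv2.INTER_CUBIC))
cv2.imwrite("pics/w1b.png",cv2.resize(a[195:345,270:390],None,fx=4,fy=4,interpolation=cv2.INTER_CUBIC))
```

```text
(no output)
```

View pics/w1a.png

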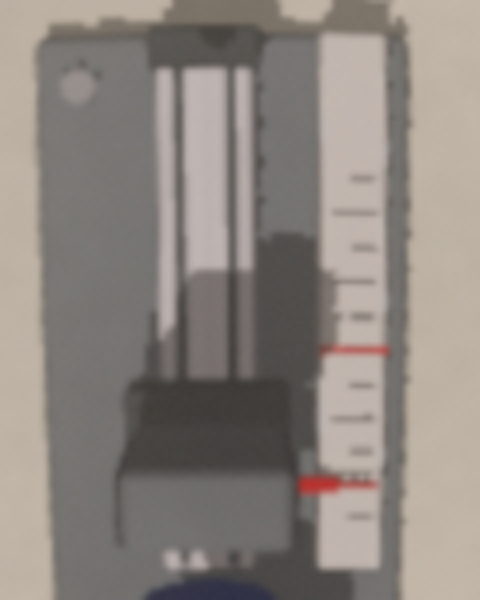

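View pics/w1b.png

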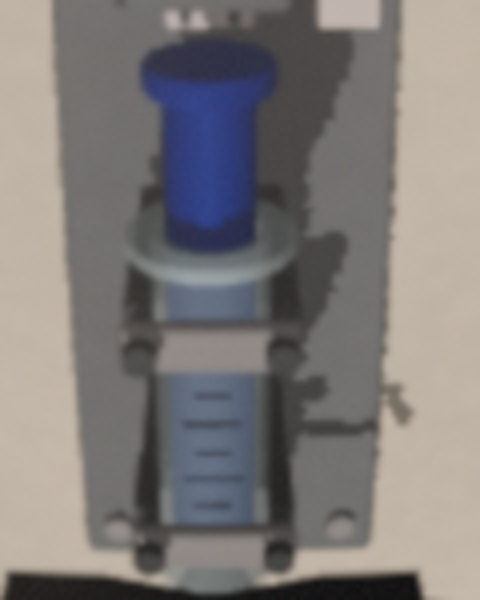

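```bash
cat > fit.py <<'E'
from h import *
d=np.load("w1.npz"); k=d["k"]
W=lambda P:wproj(P,d["pos"],d["rot"],d["T"],*k)
za=lambda u:(np.array(u)+.5)/4-.5+np.array((270,60)); zb=lambda u:(np.array(u)+.5)/4-.5+np.array((270,195))
def pts(s,p): return [((-48,190,12),za((38,38))),((58,190,12),za((407,34))),((40,100.8,25),za((355,351))),
 ((-20,54+s+20,95),za((118,474))),((20,54+s+20,95),za((297,471))),((20,54+s,95),za((291,549))),
 ((0,p,75),zb((208,63))),((-48,-170,12),zb((88,546))),((58,-170,12),zb((370,546)))]
def res(v):
    L=pts(v[3],v[4]); return (W(d2w([a for a,_ in L],v[:3]))-np.array([b for _,b in L])).ravel()
o=least_squares(res,[.5375,-.016,.097,9,47]); print(o.x.round(4)); print(o.fun.round(1).reshape(-1,2).tolist())
# pointer check
P=d2w([[36,54+o.x[3],z] for z in (25,30,35)],o.x); print(W(P),za((335,484)))
print(W(d2w([[0,0,75]],o.x)), zb((213,235)))
E
python3 fit.py
```

```text
[ 5.36600e-01 -1.62000e-02  1.05300e-01  9.32440e+00  4.50895e+01]
[[-1.6, -0.8], [1.4, -0.5], [-0.5, -0.5], [-0.5, -0.9], [-0.1, -0.6], [1.2, 1.5], [0.1, -0.0], [-0.6, 2.0], [0.5, 1.3]]
[[353.81140387 180.01660535]
 [354.24223748 181.08219121]
 [354.68503755 182.17829057]] [353.375 180.625]
[[322.16123084 251.47017044]] [322.875 253.375]
```

Run:
```python
from h import *
from workcell import env
s=env.sense(); M=R.from_quat(s["ee_rot"]).as_matrix(); print(np.arctan2(M[1,0],M[0,0]), M.round(4))
print(plan(s["ee_pos"],s["ee_rot"],[.5293,.0567,.1],.101,4))
```

```text
0.09453180214513472 [[ 9.955e-01 -9.000e-04 -9.440e-02]
 [ 9.440e-02 -4.000e-04  9.955e-01]
 [-1.000e-03 -1.000e+00 -3.000e-04]]
-1 -0.03 3 0.12 0 -0.09 -0.01; -1 -0.03 3 0.12 0 -0.09 -0.01; -1 -0.03 3 0.12 0 -0.09 -0.01; -1 -0.03 3 0.12 0 -0.09 -0.01
```

Go down to z ≈ 0.10, look, then finish the descent.

send_rows(
  increments="-1 -0.03 2.4 0.08 0 -0.07 0; -1 -0.03 2.4 0.08 0 -0.07 0; -1 -0.02 2.4 0.08 0 -0.07 0; -1 -0.02 2.4 0.08 0 -0.07 0; -1 -0.02 2.4 0.08 0 -0.07 0; -1 0 0 0 0 0 0; -1 0 0 0 0 0 0",
)

```text
time_s: 3.03
ee_pos: [0.5285, 0.0556, 0.0996]
ee_rot: [-0.706, -0.034, 0.036, 0.706]
force: [0.0, -0.3, 0.9]
finger_gap: 0.0854
```

```bash
cat > look.py <<'E'
import sys
from workcell import env, capture
from h import *
n=sys.argv[1]
s=env.sense(); M=R.from_quat(s["ee_rot"]).as_matrix()
print("t",s["time_s"],"pos",s["ee_pos"].round(4),"yaw",round(np.arctan2(M[1,0],M[0,0]),4),"F",s["force"].round(2),"T",s["torque"].round(3),"gap",round(float(s["finger_gap"]),4))
c=capture("wrist"); np.savez(n+".npz",pos=s["ee_pos"],rot=s["ee_rot"],T=c["T_tool_cam"],k=[c["fov_y"],c["cx"],c["cy"]])
cv2.imwrite(f"pics/{n}raw.png",c["frame"][:,:,::-1]); cv2.imwrite(f"pics/{n}.png",cv2.resize(c["frame"][:,:,::-1],(800,500),interpolation=cv2.INTER_CUBIC))
E
python3 look.py w2
```

```text
t 3.0333 pos [0.5285 0.0556 0.0996] yaw 0.0996 F [ 0.   -0.26  0.92] T [ 0.    -0.012  0.025] gap 0.0854
```

View pics/w2.png

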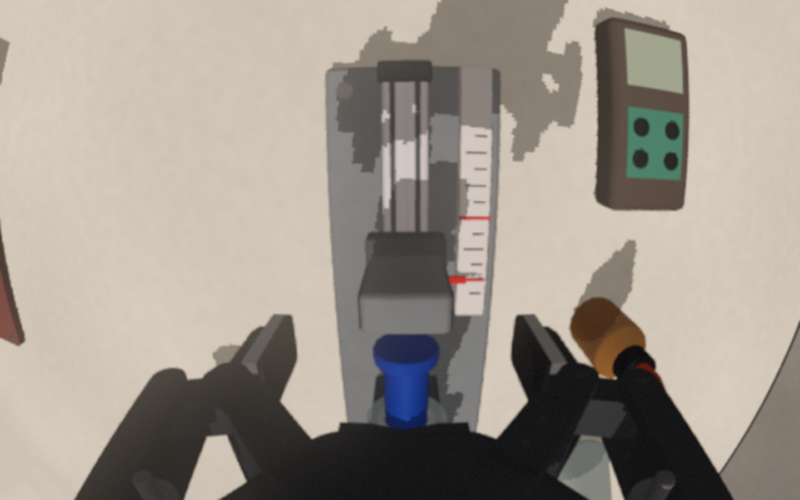

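```bash
cat >> h.py <<'E'
def wray(uv,d,z):
    k=d["k"]; f=200/np.tan(np.radians(k[0])/2); v=np.array(uv,float)-k[1:]; r=np.hypot(*v); th=r/f
    c=np.array([v[0]/r*np.sin(th),v[1]/r*np.sin(th),np.cos(th)]); M=R.from_quat(d["rot"]).as_matrix()
    o=d["pos"]+M@d["T"][:3,3]; w=M@d["T"][:3,:3]@c; return o+w*(z-o[2])/w[2]
E
python3 - <<'E'
from h import *
d=np.load("w2.npz")
v=lambda a:(np.array(a)+.5)/1.25-.5
for n,a,z in (("farL",(361,297),.095),("farR",(447,297),.095),("nearL",(361,330),.095),("nearR",(452,331),.095),("pointer",(457,281),.027),("line",(475,218),.025),("button c",(406,350),.075)):
    P=wray(v(a),d,z); e=P-[.5366,-.0162,0]; y=.101; print(n,P.round(4),"disp",np.round([np.cos(y)*e[0]+np.sin(y)*e[1],-np.sin(y)*e[0]+np.cos(y)*e[1]],4))
a=cv2.imread("pics/w2raw.png")[225:280,270:380]; cv2.imwrite("pics/w2z.png",cv2.resize(a,None,fx=6,fy=6,interpolation=cv2.INTER_CUBIC))
E
```

```text
farL [0.5096 0.0638 0.095 ] disp [-0.0188  0.0824]
farR [0.5452 0.0675 0.095 ] disp [0.017  0.0824]
nearL [0.5105 0.0481 0.095 ] disp [-0.0195  0.0666]
nearR [0.5497 0.0516 0.095 ] disp [0.0199 0.0661]
pointer [0.5609 0.0488 0.027 ] disp [0.0308 0.0622]
line [0.5663 0.0878 0.025 ] disp [0.04   0.1005]
button c [0.5322 0.0276 0.075 ] disp [0.    0.044]
```

View pics/w2z.png

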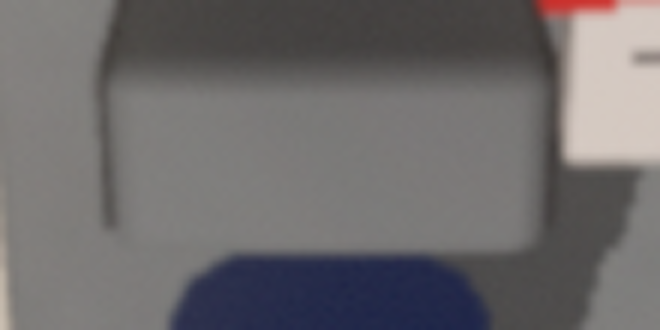

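send_rows(
  increments="-1 0.03 1.4 0.01 0 -0.05 0; -1 0.03 1.4 0.01 0 0 0; -1 0.02 1.4 0.01 0 0 0; -1 0 0 0 0 0 0; 0 0 0 0 0 0 0; 0 0 0 0 0 0 0; 0.2 0 0 0 0 0 0; 0.2 0 0 0 0 0 0; 0.3 0 0 0 0 0 0; 0.3 0 0 0 0 0 0",
  newtons=25,
)

```text
time_s: 3.92
ee_pos: [0.5292, 0.0567, 0.06]
ee_rot: [0.706, 0.035, -0.038, -0.706]
force: [-12.1, -1.7, 13.6]
finger_gap: 0.0398
```

```bash
python3 look.py w3
```

```text
t 3.9167 pos [0.5292 0.0567 0.06  ] yaw 0.1031 F [-12.07  -1.75  13.59] T [-0.234  1.819  0.093] gap 0.0398
```

View pics/w3.png

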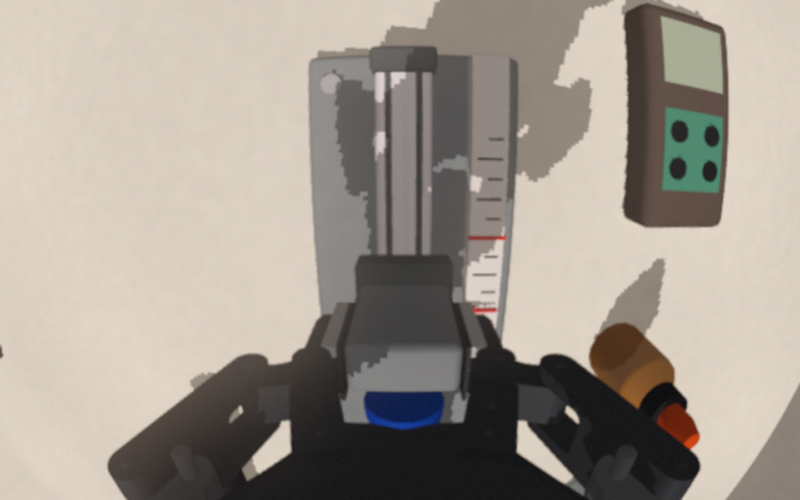

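send_rows(
  increments="0.3 -0.05 -0.05 0 0 0 0; 0.3 0 0 0 0 0 0; 0.3 0 0 0 0 0 0",
)

```text
time_s: 4.22
ee_pos: [0.5292, 0.0568, 0.06]
ee_rot: [0.706, 0.036, -0.037, -0.706]
force: [-6.2, -0.8, 6.6]
finger_gap: 0.0395
```

Run:
```python
from workcell import env
s=env.sense();print(s["ee_pos"],s["force"],s["torque"],s["finger_gap"])
```

```text
[0.52916312 0.05675252 0.06002926] [-6.23032887 -0.80520697  6.63154344] [-0.166137    1.19417018  0.16677805] 0.03945984684692156
```

send_rows(
  increments="0.3 -0.04 -0.05 0 0 0 0; 0.3 0 0 0.2 0 0 0; 0.3 0 0 0.5 0 0 0; 0.3 0 0 0.5 0 0 0; 0.3 0 0 0.5 0 0 0; 0.3 0 0 0.5 0 0 0; 0.3 0 0 0.5 0 0 0; 0.3 0 0 0.5 0 0 0; 0.3 0 0 0.3 0 0 0; 0.3 0 0 0.15 0 0 0; 0.3 0 0 0 0 0 0; 0.3 0 0 0 0 0 0",
)

```text
time_s: 5.22
ee_pos: [0.5254, 0.0928, 0.0601]
ee_rot: [0.707, 0.036, -0.037, -0.706]
force: [-4.8, -3.4, 4.6]
finger_gap: 0.0399
```

```bash
python3 look.py w4
```

```text
t 5.2167 pos [0.5254 0.0928 0.0601] yaw 0.1029 F [-4.85 -3.4   4.64] T [-0.367  0.963  0.119] gap 0.0399
```

View pics/w4.png

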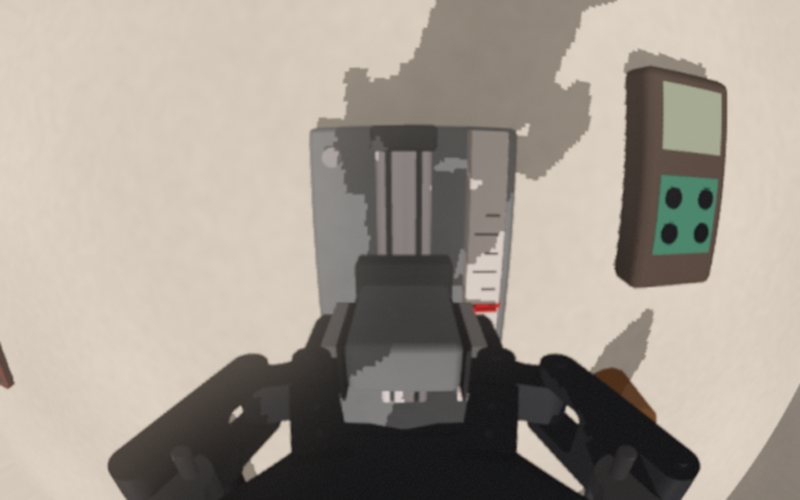

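Run:
```python
import cv2,numpy as np
a=cv2.imread("pics/w3raw.png")[180:265,360:420]; b=cv2.imread("pics/w4raw.png")[180:265,360:420]
cv2.imwrite("pics/w34.png",cv2.resize(np.hstack([a,b]),None,fx=6,fy=6,interpolation=cv2.INTER_CUBIC))
```

```text
(no output)
```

View pics/w34.png

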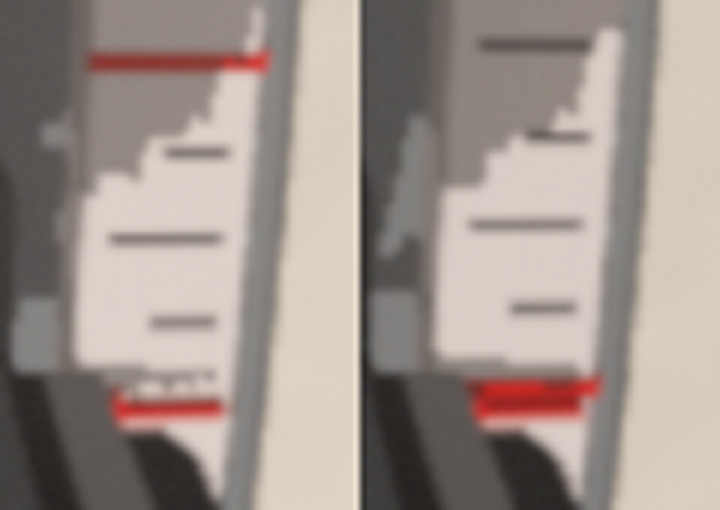

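send_rows(
  increments="0.3 -0.02 -0.03 0.1 0 0 0; 0.3 0 0 0 0 0 0; 0.3 0 0 0 0 0 0",
)

```text
time_s: 5.52
ee_pos: [0.5253, 0.0935, 0.0601]
ee_rot: [0.707, 0.036, -0.037, -0.706]
force: [-3.9, -3.7, 2.5]
finger_gap: 0.0397
```

```bash
python3 look.py w5
python3 - <<'E'
from workcell import capture
import cv2,numpy as np
c=capture("scene")["frame"][:,:,::-1]; cv2.imwrite("pics/s5raw.png",c)
a=c[160:240,330:430]; a=cv2.resize(a,None,fx=7,fy=7,interpolation=cv2.INTER_CUBIC); cv2.imwrite("pics/s5.png",a)
b=cv2.imread("pics/w5raw.png")[180:265,350:430]; cv2.imwrite("pics/w5z.png",cv2.resize(b,None,fx=6,fy=6,interpolation=cv2.INTER_CUBIC))
E
```

```text
t 5.5167 pos [0.5253 0.0935 0.0601] yaw 0.1028 F [-3.85 -3.66  2.47] T [-0.586  0.75   0.184] gap 0.0397
```

View pics/s5.png

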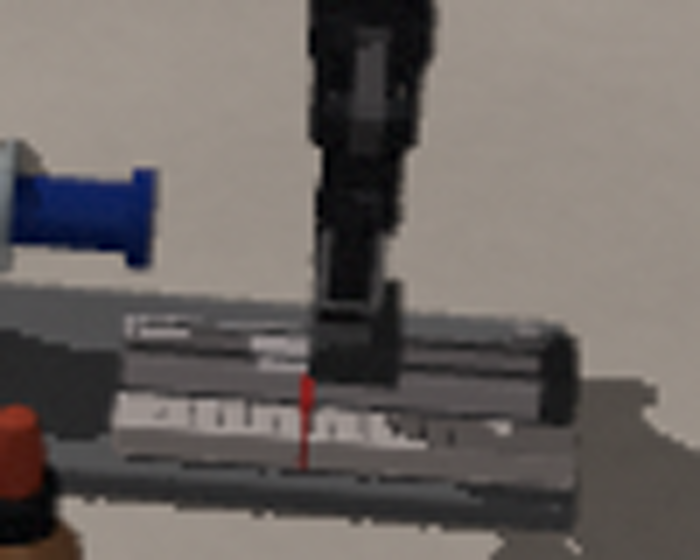

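View pics/w5z.png

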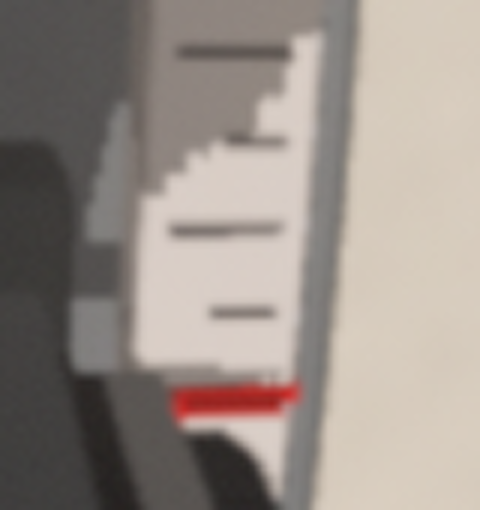

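Run:
```python
from h import *
q=[.5366,-.0162,.104]
for y in (97.8,100.8,103.8):
  print(y,((proj(d2w([(22,y,28),(36,y,28),(32,y,25),(48,y,25),(48,y,14)],q),"scene")-[330,160]+.5)*7-.5).round(0).tolist())
# red pixel centroid per row in raw scene
c=cv2.imread("pics/s5raw.png").astype(int); m=(c[:,:,2]-c[:,:,1:].max(2)if False else c[:,:,2]-np.maximum(c[:,:,0],c[:,:,1]))
for r in range(210,230):
    w=np.clip(m[r,365:385],15,None)-15
    if w.sum()>0: print(r,round((w*np.arange(365,385)).sum()/w.sum(),2),w.sum())
# wrist: pointer vs line projections
d=np.load("w5.npz")
for z in (25,27,28,29,30): print(z,((wproj(d2w([(40,100.8,z)],q),d["pos"],d["rot"],d["T"],*d["k"])-[350,180]+.5)*6-.5).round(0))
for y in (98.8,100.8): print(y,((wproj(d2w([(40,y,25)],q),d["pos"],d["rot"],d["T"],*d["k"])-[350,180]+.5)*6-.5).round(0))
```

```text
97.8 [[297.0, 379.0], [295.0, 404.0], [295.0, 404.0], [293.0, 434.0], [291.0, 460.0]]
100.8 [[306.0, 380.0], [305.0, 405.0], [304.0, 405.0], [303.0, 434.0], [301.0, 461.0]]
103.8 [[315.0, 380.0], [314.0, 406.0], [313.0, 406.0], [312.0, 435.0], [310.0, 462.0]]
213 373.0 34
214 373.42 149
215 373.36 159
216 373.37 158
217 373.33 142
218 373.09 99
219 373.03 63
220 373.04 50
221 373.0 47
222 373.0 40
223 373.0 34
224 373.0 33
225 372.77 35
226 372.73 37
25 [[215. 394.]]
27 [[218. 402.]]
28 [[220. 406.]]
29 [[222. 411.]]
30 [[223. 415.]]
98.8 [[213. 411.]]
100.8 [[215. 394.]]
```

send_rows(
  increments="0.3 -0.03 -0.02 -0.03 0 0 0; 0.3 0 0 0 0 0 0; 0.3 0 0 0 0 0 0",
)

```text
time_s: 5.87
ee_pos: [0.5253, 0.0935, 0.0601]
ee_rot: [0.706, 0.036, -0.036, -0.706]
force: [-2.4, -3.8, 0.3]
finger_gap: 0.0399
```

Run:
```python
from workcell import env
from h import *
s=env.sense();M=R.from_quat(s["ee_rot"]).as_matrix();print(s["ee_pos"],s["force"],s["torque"],s["finger_gap"],M.round(4))
```

```text
[0.52528934 0.09350643 0.06008451] [-2.44113074 -3.77754676  0.3050063 ] [-0.58333222  0.67079093  0.18704811] 0.03987968477734512 [[ 9.947e-01 -5.000e-04 -1.024e-01]
 [ 1.024e-01 -7.000e-04  9.947e-01]
 [-6.000e-04 -1.000e+00 -7.000e-04]]
```

send_rows(
  increments="0 0 0 0 0 0 0; -0.5 0 0 0 0 0 0; -1 0 0 0 0 0 0; -1 0 0 0 0 0 0; -1 0 -1 0 0 0 0; -1 0 -2 0 0 0 0; -1 0 -3 0 0 0 0; -1 0 -2 0 0 0 0; -1 0 0 0 0 0 0; -1 0 0 0 0 0 0",
  newtons=20,
)

```text
time_s: 6.7
ee_pos: [0.527, 0.0941, 0.1424]
ee_rot: [-0.706, -0.038, 0.035, 0.706]
force: [-0.5, 0.4, -0.2]
finger_gap: 0.0855
```

```bash
python3 look.py w6
python3 - <<'E'
from workcell import capture,env
from h import *
c=capture("scene")["frame"][:,:,::-1]; cv2.imwrite("pics/s6raw.png",c)
a=c[160:240,330:430]; a=cv2.resize(a,None,fx=7,fy=7,interpolation=cv2.INTER_CUBIC); cv2.imwrite("pics/s6.png",a)
s=env.sense(); print(plan(s["ee_pos"],s["ee_rot"],[.5348,.0032,s["ee_pos"][2]],.1045,4))
E
```

```text
t 6.7 pos [0.527  0.0941 0.1424] yaw 0.1024 F [-0.51  0.43 -0.19] T [-0.02   0.011 -0.016] gap 0.0855
-1 0.01 -0 -2.28 -0 -0.03 -0.01; -1 0.01 -0 -2.28 -0 -0.03 -0.01; -1 0.01 -0 -2.28 -0 -0.03 -0.01; -1 0.01 -0 -2.28 -0 -0.03 -0.01
```

View pics/s6.png

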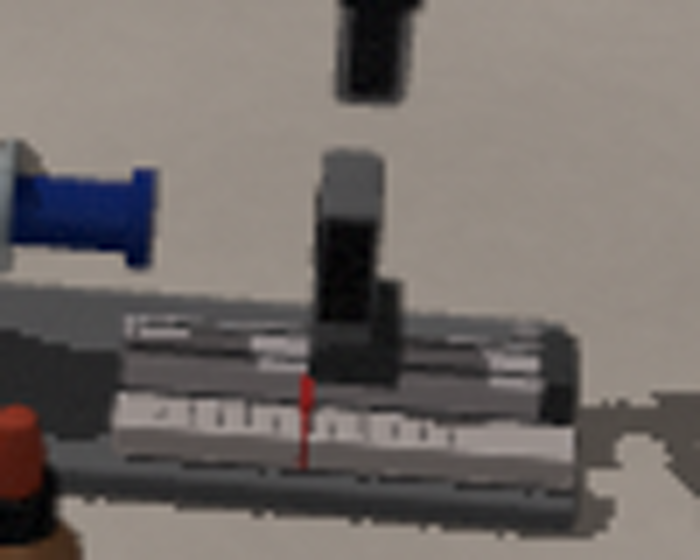

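View pics/w6.png

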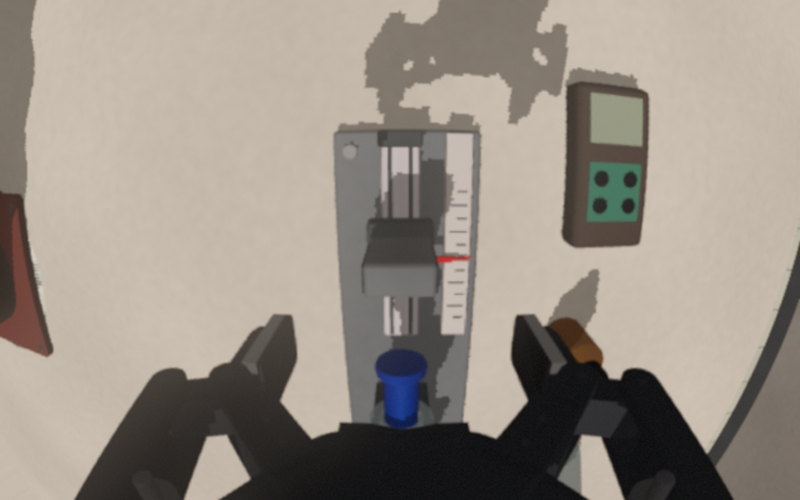

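send_rows(
  increments="-1 0.01 0 -1.3 0 0.04 0; -1 0.01 0 -2.6 0 0.04 0; -1 0.01 0 -2.6 0 0.04 0; -1 0.01 0 -1.8 0 0 0; -1 0 0 -0.8 0 0 0; -1 0 2 0 0 0 0; -1 0 2 0 0 0 0; -1 0 0 0 0 0 0; -1 0 0 0 0 0 0; -1 0 0 0 0 0 0",
)

```text
time_s: 7.63
ee_pos: [0.5351, 0.0035, 0.1003]
ee_rot: [-0.706, -0.035, 0.036, 0.706]
force: [1.0, 0.2, -0.4]
finger_gap: 0.0854
```

```bash
python3 look.py w7
python3 - <<'E'
from workcell import capture,env
from h import *
s=env.sense(); print(plan(s["ee_pos"],s["ee_rot"],[.5348,.0032,.054],.1045,1))
E
```

```text
t 7.6333 pos [0.5351 0.0035 0.1003] yaw 0.1005 F [ 0.96  0.19 -0.43] T [ 0.013 -0.018  0.024] gap 0.0854
-1 -0.09 4.69 -0.02 0.01 -0.22 0.06
```

View pics/w7.png

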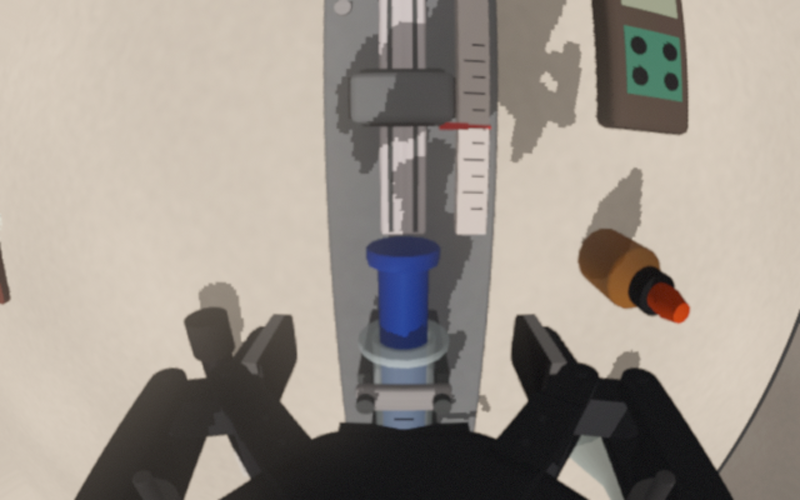

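Run:
```python
from h import *
d=np.load("w7.npz"); v=lambda a:(np.array(a)+.5)/1.25-.5
q=[.5366,-.0162,.1045]
for n,a,z in (("button c",(403,252),.075),("flange L",(359,340),.075),("flange R",(448,340),.075),("line",(472,126),.025),("stop near L",(352,124),.095),("stop near R",(452,124),.095)):
    P=wray(v(a),d,z); e=P-[*q[:2],0]; y=q[2]; print(n,P.round(4),"disp",np.round([np.cos(y)*e[0]+np.sin(y)*e[1],-np.sin(y)*e[0]+np.cos(y)*e[1]],4))
a=cv2.imread("pics/w7raw.png")[180:300,270:380]; cv2.imwrite("pics/w7z.png",cv2.resize(a,None,fx=5,fy=5,interpolation=cv2.INTER_CUBIC))
```

```text
button c [0.5323 0.0265 0.075 ] disp [0.0002 0.0429]
flange L [ 0.515  -0.0217  0.075 ] disp [-0.022  -0.0032]
flange R [ 0.5593 -0.0172  0.075 ] disp [ 0.0225 -0.0033]
line [0.5647 0.0879 0.025 ] disp [0.0388 0.1006]
stop near L [0.5075 0.0811 0.095 ] disp [-0.0188  0.0998]
stop near R [0.5449 0.0849 0.095 ] disp [0.0188 0.0997]
```

View pics/w7z.png

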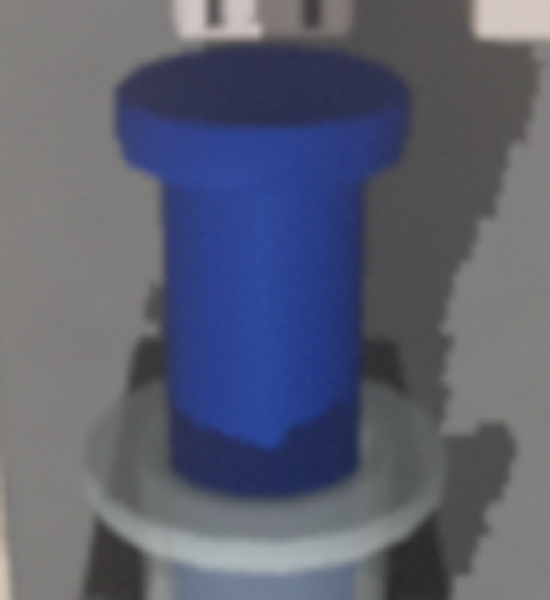

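send_rows(
  increments="-1 -0.03 1.5 -0.02 0 -0.1 0.03; -1 -0.03 1.5 -0.01 0 -0.1 0.03; -1 -0.03 1.4 -0.01 0 0 0; -1 0 0.2 0 0 0 0; -1 0 0 0 0 0 0; -1 0 0 0 0 0 0; -1 0 0 0 0 0 0",
)

```text
time_s: 8.27
ee_pos: [0.5354, 0.0028, 0.0555]
ee_rot: [0.706, 0.037, -0.036, -0.706]
force: [0.6, -0.3, 0.9]
finger_gap: 0.0856
```

```bash
python3 look.py w8
python3 - <<'E'
from workcell import capture,env
from h import *
s=env.sense(); print(plan(s["ee_pos"],s["ee_rot"],[.5348,.003,.054],.1045,1), s["force"])
E
```

```text
t 8.2667 pos [0.5354 0.0028 0.0555] yaw 0.1039 F [ 0.63 -0.32  0.89] T [ 0.011 -0.024 -0.013] gap 0.0856
-1 -0.05 0.14 0.02 0.03 -0.04 0.07 [ 0.09899349 -0.10569168 -0.16108944]
```

View pics/w8.png

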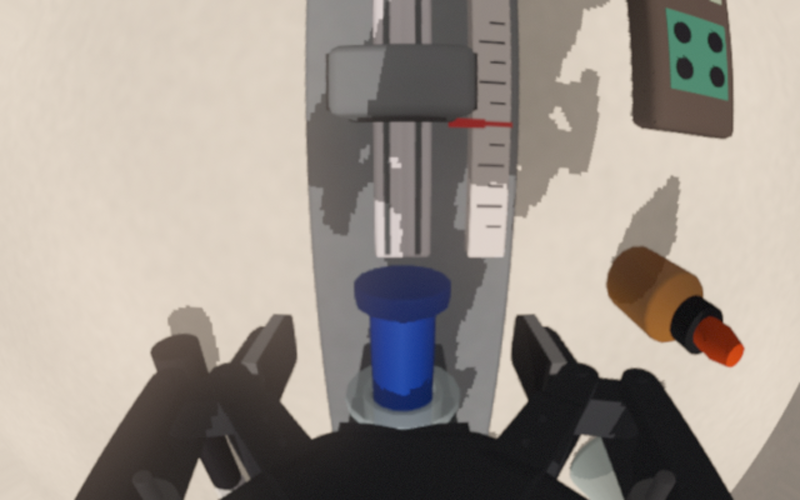

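send_rows(
  increments="-1 -0.05 0.1 0.02 0 -0.04 0.04; -0.3 0 0 0 0 0 0; 0 0 0 0 0 0 0; 0.2 0 0 0 0 0 0; 0.3 0 0 0 0 0 0; 0.3 0 0 0 0 0 0; 0.3 0 0 0 0 0 0; 0.3 0 0 0 0 0 0",
  newtons=20,
)

```text
time_s: 8.98
ee_pos: [0.5337, 0.003, 0.053]
ee_rot: [0.706, 0.036, -0.038, -0.706]
force: [0.4, 0.5, 0.1]
finger_gap: 0.0295
```

```bash
python3 look.py w9;python3 - <<'E'
from h import *
a=cv2.imread("pics/w9raw.png")[200:345,220:420]; cv2.imwrite("pics/w9z.png",cv2.resize(a,None,fx=4,fy=4,interpolation=cv2.INTER_CUBIC))
E
```

```text
t 8.9833 pos [0.5337 0.003  0.053 ] yaw 0.1044 F [0.4  0.52 0.11] T [-0.034 -0.014  0.014] gap 0.0295
```

View pics/w9z.png

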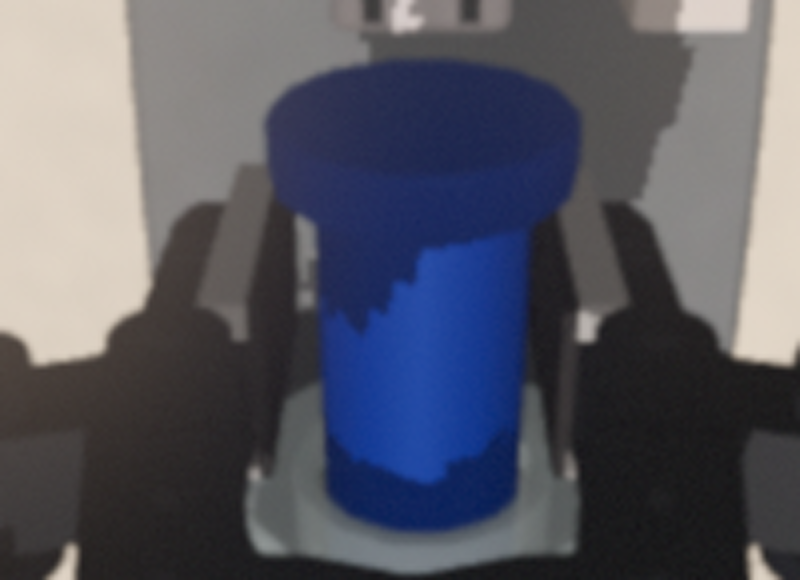

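Run:
```python
from workcell import capture,env
from h import *
for i in range(5):
    s=env.sense(); print(s["ee_pos"].round(4),s["force"].round(2),s["time_s"]); capture("top")
```

```text
[0.5337 0.0031 0.053 ] [ 0.55 -0.86 -0.08] 9.0333
[0.5337 0.0031 0.053 ] [-0.04  1.05 -0.5 ] 9.0833
[0.5337 0.0031 0.053 ] [-0.07  0.45 -0.38] 9.1333
[0.5337 0.003  0.053 ] [-0.71  0.18  0.18] 9.1833
[0.5337 0.0031 0.053 ] [ 0.66 -1.03  0.84] 9.2333
```

send_rows(
  increments="0.3 0.08 0 0 0 0 0; 0.3 0 0 0 0 0 0; 0.3 0 0 0 0 0 0; 0.3 0 0 0 0 0 0; 0.3 0 0 0 0 0 0; 0.3 0 0 0 0 0 0; 0.3 0 0 0 0 0 0; 0.3 0 0 0 0 0 0",
)

```text
time_s: 9.95
ee_pos: [0.5345, 0.0031, 0.053]
ee_rot: [0.706, 0.036, -0.038, -0.706]
force: [-0.2, 0.5, 0.3]
finger_gap: 0.03
```

```bash
python3 look.py w10;python3 - <<'E'
from h import *
a=cv2.imread("pics/w10raw.png")[200:345,220:420]; cv2.imwrite("pics/w10z.png",cv2.resize(a,None,fx=4,fy=4,interpolation=cv2.INTER_CUBIC))
E
```

```text
t 9.95 pos [0.5345 0.0031 0.053 ] yaw 0.1045 F [-0.18  0.49  0.33] T [ 0.017 -0.043 -0.07 ] gap 0.03
```

View pics/w10z.png

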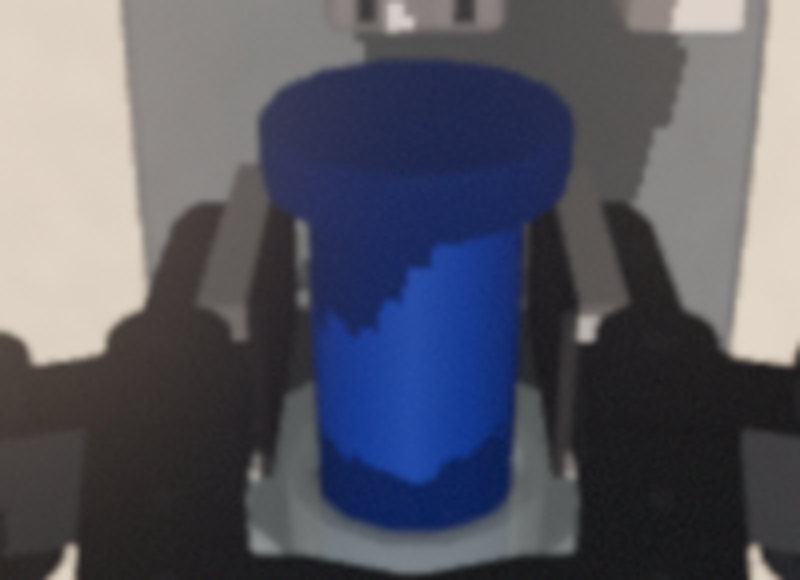

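send_rows(
  increments="0.36 0 0 0 0 0 0; 0.4 0 0 0 0 0 0; 0.42 0 0 0 0 0 0; 0.44 0 0 0 0 0 0; 0.44 0 0 0 0 0 0; 0.44 0 0 0 0 0 0",
  newtons=20,
)

```text
time_s: 10.5
ee_pos: [0.5345, 0.0031, 0.053]
ee_rot: [0.706, 0.036, -0.038, -0.706]
force: [-0.1, 0.4, -0.8]
finger_gap: 0.024
```

send_rows(
  increments="0.45 0 0 0 0 0 0; 0.46 0 0 0 0 0 0; 0.46 0 0 0 0 0 0",
)

```text
time_s: 10.75
ee_pos: [0.5345, 0.0031, 0.0531]
ee_rot: [0.706, 0.036, -0.037, -0.706]
force: [-0.2, 0.2, -0.1]
finger_gap: 0.0235
```

send_rows(
  increments="0.48 0 0 0 0 0 0; 0.48 0 0 0 0 0 0; 0.48 0 0 0 0 0 0",
)

```text
time_s: 11.0
ee_pos: [0.5345, 0.0032, 0.0531]
ee_rot: [0.706, 0.036, -0.037, -0.706]
force: [0.5, 0.8, 1.6]
finger_gap: 0.0233
```

send_rows(
  increments="0.52 0 0 0 0 0 0; 0.52 0 0 0 0 0 0; 0.56 0 0 0 0 0 0; 0.56 0 0 0 0 0 0",
)

```text
time_s: 11.33
ee_pos: [0.5345, 0.0031, 0.0531]
ee_rot: [0.706, 0.036, -0.037, -0.706]
force: [0.3, -0.2, 0.7]
finger_gap: 0.0236
```

```bash
python3 look.py w11
python3 - <<'E'
from workcell import capture,env
from h import *
for i in range(3):
    s=env.sense(); print(s["ee_pos"].round(4),s["force"].round(2),s["torque"].round(2),s["finger_gap"]); capture("top")
E
```

```text
t 11.3333 pos [0.5345 0.0031 0.0531] yaw 0.1045 F [ 0.28 -0.15  0.75] T [0.047 0.01  0.03 ] gap 0.0236
[0.5345 0.0032 0.0531] [ 0.01 -0.18  1.09] [ 0.05 -0.03  0.02] 0.02344444978217286
[0.5345 0.0031 0.0531] [0.31 0.56 0.52] [ 0.02 -0.07 -0.02] 0.02310735726395973
[0.5345 0.0032 0.053 ] [0.39 0.88 0.55] [ 0.09 -0.1  -0.01] 0.023505263212551256
```

View pics/w11.png

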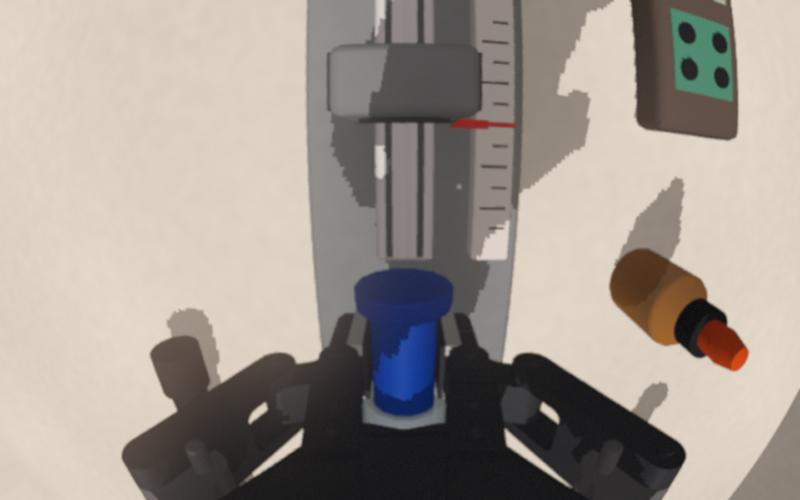

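send_rows(
  increments="0.56 0 0 0.1 0 0 0; 0.56 0 0 0.2 0 0 0; 0.56 0 0 0.3 0 0 0; 0.56 0 0 0.3 0 0 0; 0.56 0 0 0.1 0 0 0; 0.56 0 0 0 0 0 0; 0.56 0 0 0 0 0 0; 0.56 0 0 0 0 0 0",
)

```text
time_s: 12.2
ee_pos: [0.5334, 0.0135, 0.053]
ee_rot: [-0.706, -0.036, 0.038, 0.706]
force: [-0.1, 0.9, 0.6]
finger_gap: 0.0233
```

```bash
python3 look.py w12
```

```text
t 12.2 pos [0.5334 0.0135 0.053 ] yaw 0.1046 F [-0.12  0.86  0.57] T [ 0.213 -0.005  0.02 ] gap 0.0233
```

View pics/w12.png

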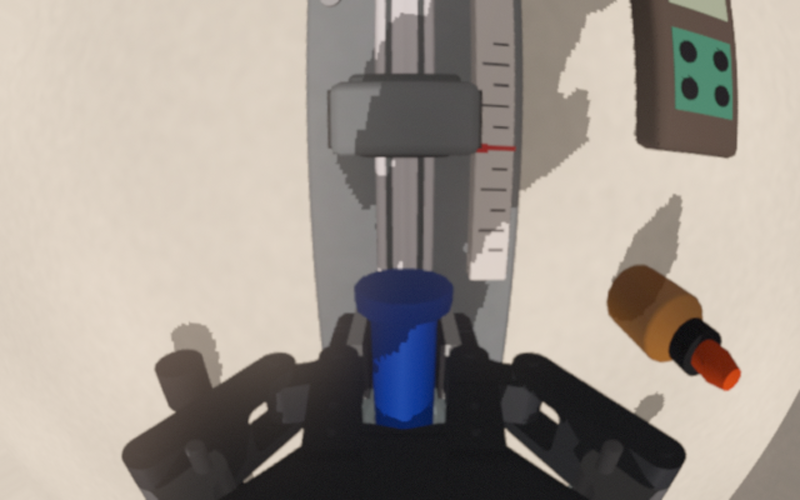

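send_rows(
  increments="0.56 0 0 0.2 0 0 0; 0.56 0 0 0.4 0 0 0; 0.56 0 0 0.4 0 0 0; 0.56 0 0 0.4 0 0 0; 0.56 0 0 0.4 0 0 0; 0.56 0 0 0.4 0 0 0; 0.56 0 0 0.4 0 0 0; 0.56 0 0 0.4 0 0 0; 0.56 0 0 0.4 0 0 0; 0.56 0 0 0.4 0 0 0; 0.56 0 0 0.2 0 0 0; 0.56 0 0 0.1 0 0 0; 0.56 0 0 0 0 0 0; 0.56 0 0 0 0 0 0; 0.56 0 0 0 0 0 0; 0.56 0 0 0 0 0 0",
)

```text
time_s: 13.58
ee_pos: [0.5291, 0.0538, 0.053]
ee_rot: [-0.706, -0.036, 0.037, 0.706]
force: [-0.6, 0.3, 0.3]
finger_gap: 0.0236
```

```bash
python3 look.py w13;  python3 - <<'E'
from h import *
from workcell import capture
a=cv2.imread("pics/w13raw.png")[150:300,260:420]; cv2.imwrite("pics/w13z.png",cv2.resize(a,None,fx=4,fy=4,interpolation=cv2.INTER_CUBIC))
c=capture("scene")["frame"][:,:,::-1]; cv2.imwrite("pics/s13raw.png",c)
cv2.imwrite("pics/s13.png",cv2.resize(c[160:240,330:430],None,fx=7,fy=7,interpolation=cv2.INTER_CUBIC))
E
```

```text
t 13.5833 pos [0.5291 0.0538 0.053 ] yaw 0.1043 F [-0.63  0.28  0.27] T [ 0.084 -0.058  0.037] gap 0.0236
```

View pics/w13z.png

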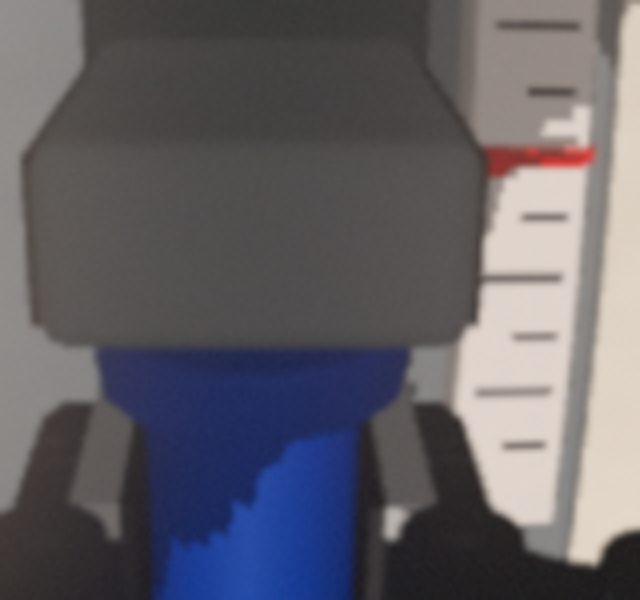

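View pics/s13.png

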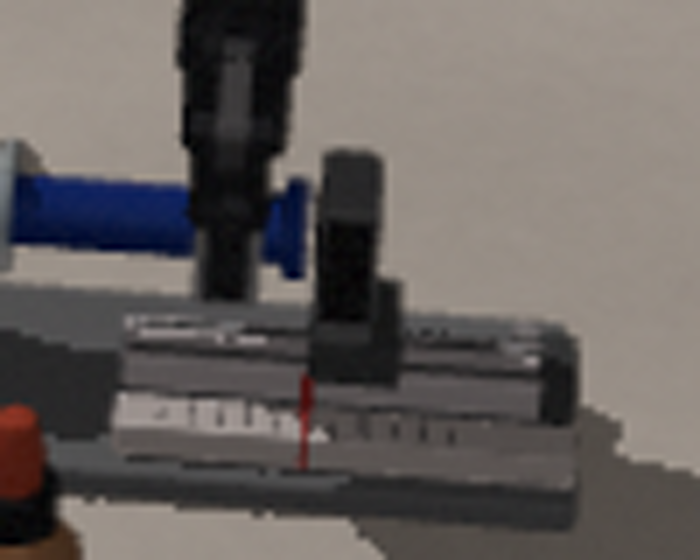

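send_rows(
  increments="0.56 0 0 0.1 0 0 0; 0.56 0 0 0.1 0 0 0; 0.56 0 0 0.1 0 0 0; 0.56 0 0 0 0 0 0; 0.56 0 0 0 0 0 0; 0.56 0 0 0 0 0 0; 0.56 0 0 0 0 0 0; 0.56 0 0 0 0 0 0",
)

```text
time_s: 14.35
ee_pos: [0.5289, 0.0569, 0.053]
ee_rot: [-0.706, -0.036, 0.038, 0.706]
force: [0.1, 0.0, -0.5]
finger_gap: 0.0231
```

send_rows(
  increments="0.56 0 0 0.05 0 0 0; 0.56 0 0 0 0 0 0; 0.56 0 0 0 0 0 0; 0.56 0 0 0 0 0 0",
)

```text
time_s: 14.68
ee_pos: [0.5288, 0.0572, 0.053]
ee_rot: [0.706, 0.036, -0.038, -0.706]
force: [-0.2, -0.3, -1.1]
finger_gap: 0.0234
```

Run:
```python
from h import *
from workcell import capture,env
for i in range(3):
    s=env.sense(); c=capture("scene")["frame"][:,:,::-1]; print(s["ee_pos"].round(4),s["force"].round(2),s["torque"].round(2))
cv2.imwrite("pics/s14raw.png",c)
cv2.imwrite("pics/s14.png",cv2.resize(c[170:230,355:405],None,fx=10,fy=10,interpolation=cv2.INTER_NEAREST))
```

```text
[0.5288 0.0572 0.053 ] [-0.22 -0.26 -1.11] [-0.2  -0.05  0.06]
[0.5288 0.0572 0.053 ] [ 0.32 -1.61 -0.7 ] [-0.2   0.02  0.07]
[0.5288 0.0572 0.053 ] [-0.59 -1.84 -1.55] [-0.2  -0.03  0.01]
```

View pics/s14.png

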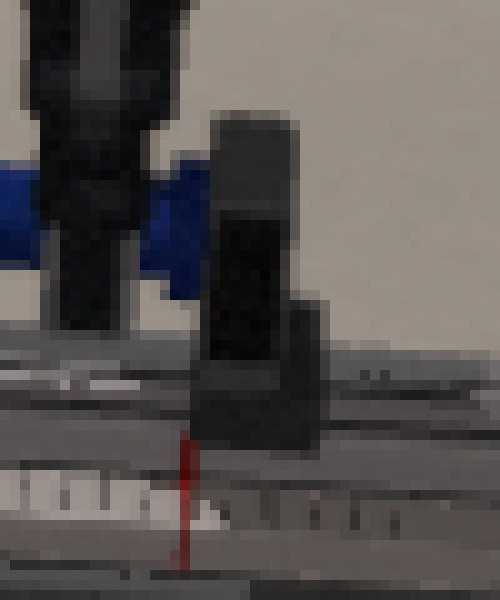

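send_rows(
  increments="0.56 0 0 0.05 0 0 0; 0.56 0 0 0 0 0 0; 0.56 0 0 0 0 0 0; 0.56 0 0 0 0 0 0; 0.56 0 0 0 0 0 0; 0.56 0 0 0 0 0 0",
)

```text
time_s: 15.33
ee_pos: [0.5288, 0.0573, 0.053]
ee_rot: [0.706, 0.036, -0.038, -0.706]
force: [-0.2, -5.8, -0.9]
finger_gap: 0.023
```

```bash
python3 look.py w15
python3 - <<'E'
from h import *
from workcell import capture,env
for i in range(3):
    s=env.sense(); c=capture("scene")["frame"][:,:,::-1]; print(s["ee_pos"].round(5),s["force"].round(2),s["torque"].round(2))
cv2.imwrite("pics/s15raw.png",c); b=cv2.imread("pics/w15raw.png")[150:300,260:420]
cv2.imwrite("pics/s15.png",np.hstack([cv2.resize(c[170:230,365:405],(400,600),interpolation=cv2.INTER_NEAREST),cv2.resize(b,(400,375))[:,:].copy() if False else cv2.copyMakeBorder(cv2.resize(b,(400,375)),0,225,0,0,cv2.BORDER_CONSTANT)]))
for n in ("s6","s14","s15"):
    c=cv2.imread(f"pics/{n}raw.png").astype(int); m=c[:,:,2]-np.maximum(c[:,:,0],c[:,:,1])
    for rr in ((214,218),(220,226)):
        w=np.clip(m[rr[0]:rr[1],365:385],15,None)-15; print(n,rr,round((w*np.arange(365,385)).sum()/w.sum(),2))
E
```

```text
t 15.3333 pos [0.5288 0.0573 0.053 ] yaw 0.1044 F [-0.18 -5.79 -0.92] T [-0.75  -0.012 -0.002] gap 0.023
[0.52878 0.05727 0.05299] [ 0.17 -5.37 -0.45] [-0.75 -0.07 -0.04]
[0.5288  0.05728 0.05301] [-0.4  -5.2  -1.08] [-0.81 -0.05  0.08]
[0.5288  0.05728 0.05299] [-0.87 -5.54 -0.23] [-0.78 -0.06 -0.05]
s6 (214, 218) 373.35
s6 (220, 226) 372.98
s14 (214, 218) 373.36
s14 (220, 226) 372.97
s15 (214, 218) 373.35
s15 (220, 226) 372.97
```

View pics/s15.png

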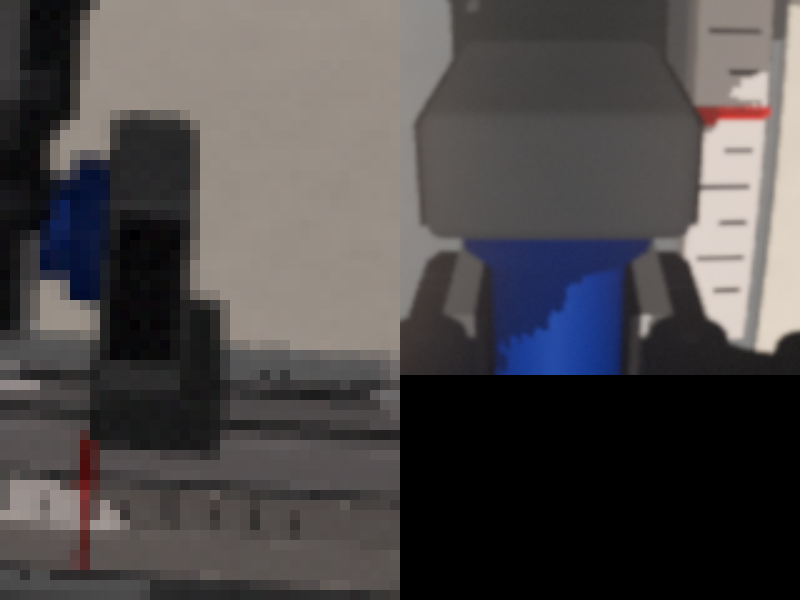

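send_rows(
  increments="0.56 0 0 -0.02 0 0 0; 0.56 0 0 0 0 0 0; 0.56 0 0 0 0 0 0; 0.56 0 0 0 0 0 0; 0.56 0 0 0 0 0 0; 0.56 0 0 0 0 0 0; 0.56 0 0 0 0 0 0; 0.56 0 0 0 0 0 0",
)

```text
time_s: 16.2
ee_pos: [0.5288, 0.0573, 0.053]
ee_rot: [0.706, 0.036, -0.038, -0.706]
force: [-0.4, -6.0, -0.3]
finger_gap: 0.0233
```

Run:
```python
from h import *
from workcell import capture,env
for i in range(3):
    s=env.sense(); c=capture("scene")["frame"][:,:,::-1]; print(s["time_s"],s["ee_pos"].round(5),s["force"].round(2),s["torque"].round(2),s["finger_gap"])
c=c.astype(int); m=c[:,:,2]-np.maximum(c[:,:,0],c[:,:,1])
for rr in ((214,218),(220,226)):
        w=np.clip(m[rr[0]:rr[1],365:385],15,None)-15; print(rr,round((w*np.arange(365,385)).sum()/w.sum(),2))
cv2.imwrite("pics/top16.png",capture("top")["frame"][:,:,::-1])
```

```text
16.2 [0.52879 0.0573  0.05301] [-0.44 -5.99 -0.32] [-0.82 -0.03  0.05] 0.023309475662646365
16.25 [0.52881 0.05728 0.05301] [ 0.5  -5.21 -0.51] [-0.8   0.02  0.03] 0.02350828060706782
16.3 [0.5288  0.05727 0.053  ] [ 0.33 -5.07 -0.53] [-0.77 -0.07 -0.02] 0.02336296218514846
(214, 218) 373.35
(220, 226) 372.97
```

View pics/top16.png

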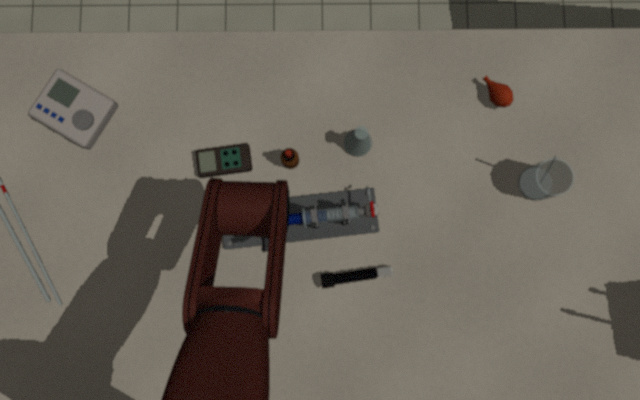

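send_rows(
  increments="0.56 0 0 -0.03 0 0 0; 0.56 0 0 0 0 0 0; 0.56 0 0 0 0 0 0; 0.56 0 0 0 0 0 0; 0.56 0 0 0 0 0 0; 0.56 0 0 0 0 0 0; 0.56 0 0 0 0 0 0; 0.56 0 0 0 0 0 0; 0.56 0 0 0 0 0 0; 0.56 0 0 0 0 0 0; 0.56 0 0 0 0 0 0; 0.56 0 0 0 0 0 0",
)

```text
time_s: 17.4
ee_pos: [0.5288, 0.0573, 0.053]
ee_rot: [0.706, 0.036, -0.038, -0.706]
force: [-0.2, -6.1, -0.9]
finger_gap: 0.023
```

Run:
```python
from h import *
from workcell import capture,env
for i in range(3):
    s=env.sense(); c=capture("scene")["frame"][:,:,::-1]; print(s["time_s"],s["ee_pos"].round(5),s["force"].round(2),s["torque"].round(2),s["finger_gap"])
c=c.astype(int); m=c[:,:,2]-np.maximum(c[:,:,0],c[:,:,1])
for rr in ((214,218),(220,226)):
        w=np.clip(m[rr[0]:rr[1],365:385],15,None)-15; print(rr,round((w*np.arange(365,385)).sum()/w.sum(),2))
```

```text
17.4 [0.52882 0.05729 0.05303] [-0.22 -6.14 -0.88] [-0.8  -0.05  0.06] 0.02303334076641943
17.45 [0.52879 0.05729 0.05299] [ 0.17 -5.29 -0.73] [-0.78 -0.04  0.04] 0.023385521554921185
17.5 [0.52879 0.0573  0.05301] [-1.09 -5.18 -0.77] [-0.81 -0.   -0.02] 0.02348105661663681
(214, 218) 373.35
(220, 226) 372.97
```

Run:
```python
from workcell import env
print(env.finish_job())
s=env.sense(); print(s["time_s"],s["ee_pos"],s["force"],s["finger_gap"])
```

```text
the job is handed in; nothing more can be done
None
the job is handed in; nothing more can be done
```

I set the dose stop on the red 30 mL line and drew the plunger straight back until its button met the stop. I handed the job in at 17.5 s with the plunger still gripped; no verdict is reported.

**Stop setting:** I gripped the stop by its pads and slid it about 37 mm, with the plunger still in at about 45 mm. In the scene camera the pointer agreed with the line to about 0.3 mm. That reading did not change after I released the stop or after the button touched it.

**Drawing the plunger:** I centred the jaws on the rod to within about 0.5 mm and closed gently. Sideways forces stayed at about 1 N or less through the draw.

**Contact with the stop:** Drawing 54–55 mm brought the force along the bore to about 5.5 N, with no visible gap in the scene view. The tool then held still for about 2 s.

**Checks that disagreed or are missing:**
- **Along-bore force:** Two small back-off moves (0.2 and 0.3 mm) did not lower it. It stays close to the stop's roughly 5 N friction, though nothing moved.
- **Plunger start position:** Different views put it between 43 and 47 mm, so I relied on the contact force to find the end point.
- **Grip force and plunger angle:** I did not measure the grip on the rod directly (20 N was commanded). The plunger's angle is judged only by the tool's alignment with the rail, within about 0.001 rad.

The flask, dropper, meter and refractometer appear in their original places in the last top view.

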